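# Fetch the eyepiece from behind the sensor housings

### The job

In the open carton a low eyepiece is hemmed in by three tall sensor housings. First move all three housings out onto the blue mat, standing upright, then take the eyepiece out and seat it in the ring of the metal inspection plate, and after that stand each housing back in the carton on the very spot where it stood at the start. Set things down gently without dropping them, tip nothing over, and leave the loose cap, the tape roll and the screwdriver where they are.

Things in the scene. Friction and masses are not known exactly. Their poses are not given: they have to be found in the camera images.
- tapered: tall sensor housing with a tapered round grey body and a black cap, 100 mm tall: the body narrows from 52 mm diameter at the foot to 38 mm at 68 mm height; above it the cap, a plain cylinder of 36 mm diameter from 68 to 100 mm height. About 0.16 kg. It stands upright on the carton's floor at the start. Origin: centre of its underside, z up. 
- square: tall sensor housing with a square grey body 44 x 44 mm up to 58 mm height (sides along its x and y) and a black round cap of 36 mm diameter from 58 to 90 mm height. About 0.18 kg. It stands upright on the carton's floor at the start. Origin: centre of its underside, z up. 
- flanged: tall sensor housing with a slim round grey body and a wide disc round its waist: foot disc 50 mm diameter (0 to 6 mm height), stem 34 mm, waist disc 58 mm diameter from 40 to 48 mm height with six small screw heads on it, then a black round cap of 36 mm diameter from 63 to 95 mm height. About 0.15 kg. It stands upright on the carton's floor at the start. Origin: centre of its underside, z up. 
- eyepiece: low black round eyepiece with a glass disc in its top, 34 mm tall: foot flange 50 mm diameter up to 10 mm height, above it a plain cylinder of 44 mm diameter. 0.09 kg. It stands on the carton's floor, with a housing to its left, one to its right (toward +y and -y of the carton) and one in front of it (toward -x of the carton), each about 66 mm off, centre to centre; which housing stands where differs from start to start. Origin: centre of its underside, z up.
- carton: fixed low open cardboard carton, outside 198 mm (its x) by 258 mm (its y), 45 mm high, walls and floor 4 mm thick; a short flap slopes down outside its far (+x) wall. Origin: centre of its underside on the table; the inner floor is 4 mm above it.
- mat: fixed flat blue anti-static mat, 280 mm (its x) by 130 mm (its y), 3 mm thick, empty at the start, on the table to one side of the carton (left or right). It has room for the three housings in a row along its x. Origin: centre of its underside, so its top is 3 mm above the origin.
- nest: fixed square pale metal inspection plate 120 x 120 mm, 12 mm thick, on the other side of the carton; on its middle a black ring, 68 mm inner and 82 mm outer diameter, rising 5 mm above the plate, round a white disc. The eyepiece stands inside the ring on the plate. Origin: centre of the plate's underside, z up; the seat is 12 mm above it.
- cap: loose black plastic cap, 36 mm diameter, 14 mm tall, lying in a front corner of the carton; to be left alone. Origin: centre of its underside.
- tape: loose brown roll of tape lying flat on the table beyond and left of the carton, 76 mm outer and 54 mm inner diameter, 24 mm tall; to be left alone. Origin: centre of its underside.
- driver: loose screwdriver with a grey handle, 190 mm long, lying on the table beyond the carton; to be left alone. Its x axis runs along the tool, the blade to +x.
Mind the look-alikes: they are no part of the job. Leave any pink, purple or turquoise look-alike of the eyepiece alone.

How it is judged:
By the outcome, as a careful person would: the job done as asked, in the order asked, and still so for the second after the job is handed in, with the robot touching nothing.
It also fails if it takes over 144 s, if anything falls off the work surface, if the arm or the gripper's body presses on something with over 40 N, if the wrist force passes 120 N, or if a joint passes its speed limit or range.

### The arm

A 6-joint arm with a two-finger parallel gripper is mounted at the origin on the work surface. World frame = base frame: x ahead of the robot, y to its left, z up, the work surface at z = 0. Lengths are in m, angles in rad, forces in N, time in s.
With the tool pointing down it reaches from about 0.2 to 0.875 m from the base axis. Payload 3.4 kg.
Tool frame: the origin (TCP) lies between the finger pads; the fingertips stand 25 mm ahead of it and the grasp point (between the pads) lies 6 mm ahead of it (r.nose_length is the z of the fingertips in the tool frame, in m); z points along the fingers, y is the line along which they close (so a half turn about z gives the same grasp; the last joint's range is limited). The gripper opens to 94 mm and grips with 3 to 60 N. Pads are 16 mm wide; open, the fingers measure 119 mm over their backs; the gripper's body (75 mm by 177 mm) begins 78 mm behind the grasp point.
Start: joints at [-1.392, 0.276, 1.505, -0, 1.361, -0.121], TCP at [0.17, -0.549, 0.23] pointing down, gripper open.
Joint ranges: [-2.89, 2.89], [-0.75, 2.08], [0.22, 2.7], [-1.18, 4.32], [0.11, 2.71], [-2.7, 2.7]. Speed limits (rad/s): [2.57, 2.57, 3.14, 3.14, 3.14, 3.14].

### API

Orientations are given as a unit quaternion [w, x, y, z].
In Python, from plant import r, gripper_to, inverse_kinematics, vision, models, telemetry gives the robot as it stands. Calls block until the motion is done:
- r.move_to(position, orientation): joint-space move of the TCP to a pose.
- r.move_l(position, rot=None, vel=0.15, guard=None): straight line of the TCP; rot=None keeps the orientation; vel is the mean speed in m/s. With guard (N) it stops when the force on the tool has changed by that much, and returns True; else False.
- r.movej(angles): joint-space move.
- gripper_to(opening, f_grip=None): finger opening in m; f_grip is the grip in N (None keeps the last); returns when the fingers have stopped.
- r.hold(seconds).
- inverse_kinematics(position, orientation): joint angles nearest the present ones, or None.
- vision.snapshot(name): name is "scene" or "top" or "wrist"; returns the picture (420x560x3 uint8, red, green, blue); there is no depth.
- vision.get_calibration(name): a dict with "fx", "fy", "cx", "cy" (pixels), "D" ([k1, k2, p1, p2, k3] as OpenCV has them; the pictures are not rectified), "position" and "orientation" of the camera in the world. Camera axes: x right, y down, z forward; pixel columns grow to the right and rows downward; lengths in m; the calibration is good to about 2 mm. A picture is of the moment at which its call begins: read the wrist's pose just before it. get_calibration takes no time and is no camera call; for the wrist camera it gives the pose at the moment of the call.
A pose or a line that the arm cannot do raises r.PlanningError and nothing moves.
- r.sign_off(): hands the job in; it is judged then, once.
Trained networks look in the newest picture that a camera, given by its name, has taken for a name from the list of things; names that differ only in an ending like _2 or _b are one class to them, and where a whole thing is asked for, a point or a joint stands for the part that bears it (a point fixed in the world has none). Each returns a list of dicts, best first, with "score" (0 to 1); they miss things now and then, are a little off and sometimes report something else, mostly with a low value. They report only what shows in the picture. A call takes as long as a camera call. They do not tell look-alikes from the thing itself.
- models.boxes_of(thing, camera): "at" ([x, y, z] in m, in world coordinates, good to about 4 mm: the middle of the surface that is visible of it).
- models.regions_of(thing, camera): "pixels" (420x560 bool, what is visible of it).
- models.mark_of(thing, camera): "at" ([x, y, z] in m, in world coordinates, good to about 4 mm: a listed point, or the origin of a listed thing).
Readings, each from a call of its own:
- telemetry.current_t(): time.
- telemetry.current_joints(): joint angles.
- telemetry.current_dq(): joint speeds.
- telemetry.current_joint_efforts(): joint torques, N m.
- telemetry.current_ee_pos(): TCP position.
- telemetry.current_tool_rot(): TCP orientation.
- telemetry.current_wrist_force(): force on the tool from outside, world axes, zero at the start.
- telemetry.current_torque(): the same for the moment, N m.
- telemetry.current_opening(): finger opening in m.
- telemetry.current_finger_force(): force on a finger pad.
Only numpy, scipy, OpenCV 4.12 (cv2) and the standard library are available. Lean on these libraries where they do the work, as an engineer would, in place of code of your own. Each camera call takes 0.05 s, during which the arm holds its last target. There are 200 camera calls.

## Working session

There is one attempt and no reset: what is moved stays moved. The work goes in short steps, each a Python script; the robot and the scene stay as the last script left them, time stands still between calls to the robot, and variables do not carry over. Pictures are saved under pics/ and viewed, at most 14 in all, crops included, and the job is handed in when it is done.

```bash
mkdir -p pics; ls; cat > h.py <<'E'
import numpy as np, cv2
from plant import r, gripper_to, inverse_kinematics, vision, models, telemetry
from scipy.spatial.transform import Rotation as R
def q2m(q): return R.from_quat([q[1],q[2],q[3],q[0]]).as_matrix()
def snap(n,f=None):
    im=vision.snapshot(n)
    if f: cv2.imwrite('pics/'+f,im[:,:,::-1])
    return im
def cal(n):
    c=vision.get_calibration(n); K=np.array([[c['fx'],0,c['cx']],[0,c['fy'],c['cy']],[0,0,1]]); return K,np.array(c['D']),np.array(c['position']),q2m(c['orientation'])
def ray(c,uv):
    K,D,p,M=c; x=cv2.undistortPoints(np.array([[uv]],float),K,D)[0,0]; return p,M@np.array([x[0],x[1],1])
def at_z(c,uv,z):
    p,d=ray(c,uv); return p+d*(z-p[2])/d[2]
def proj(c,P):
    K,D,p,M=c; return cv2.projectPoints((np.atleast_2d(P)-p)@M,np.zeros(3),np.zeros(3),K,D)[0][:,0]
def tri(c1,u1,c2,u2):
    A=np.zeros((3,3));b=np.zeros(3)
    for c,u in((c1,u1),(c2,u2)):
        p,d=ray(c,u);d=d/np.linalg.norm(d);Q=np.eye(3)-np.outer(d,d);A+=Q;b+=Q@p
    return np.linalg.solve(A,b)
def down(yaw):  # tool z down; tool y along world yaw+... 
    M=np.array([[np.cos(yaw),np.sin(yaw),0],[np.sin(yaw),-np.cos(yaw),0],[0,0,-1]])
    q=R.from_matrix(M).as_quat(); return [q[3],q[0],q[1],q[2]]
E
cat > a.py <<'E'
from h import *
for n in("scene","top"):
    snap(n,n+'0.png'); c=cal(n); print(n,c[2].round(3),c[3][:,2].round(2))
    for t in("tapered","square","flanged","eyepiece","carton","mat","nest","cap","tape","driver"):
        print(t,[(np.round(d['at'],3).tolist(),round(d['score'],2)) for d in models.mark_of(t,n)])
print(telemetry.current_tool_rot(),telemetry.current_t())
E
python3 a.py
```

```text
pics
scene [0.914 0.365 0.801] [-0.35 -0.4  -0.85]
tapered [([0.594, 0.079, 0.005], 0.97)]
square [([0.584, -0.06, 0.006], 0.72)]
flanged [([0.524, 0.015, 0.004], 0.57)]
eyepiece [([0.412, -0.085, -0.002], 0.98), ([0.671, -0.185, 0.004], 0.93), ([0.601, 0.224, 0.001], 0.91), ([0.589, 0.014, 0.005], 0.77), ([0.706, -0.303, -0.007], 0.75)]
carton [([0.572, 0.011, 0.002], 0.79)]
mat [([0.444, -0.305, -0.001], 0.79), ([0.731, 0.277, -0.006], 0.64), ([0.51, 0.108, 0.006], 0.53)]
nest [([0.46, 0.314, 0.001], 0.8)]
cap [([0.509, 0.106, 0.004], 0.69)]
tape [([0.731, 0.275, -0.0], 0.65)]
driver []
top [0.403 0.    1.056] [ 0.17  0.01 -0.99]
tapered [([0.594, 0.072, 0.001], 0.93)]
square [([0.588, -0.06, 0.001], 0.77), ([0.594, 0.073, 0.002], 0.69), ([0.445, -0.306, 0.004], 0.59)]
flanged [([0.527, 0.013, 0.005], 0.73)]
eyepiece [([0.677, -0.182, -0.0], 0.88), ([0.704, -0.293, -0.006], 0.84), ([0.602, 0.226, -0.001], 0.8), ([0.596, 0.009, 0.004], 0.58), ([0.411, -0.087, -0.0], 0.52)]
carton [([0.571, 0.009, -0.004], 0.9), ([0.732, 0.272, -0.006], 0.23)]
mat [([0.448, -0.306, 0.003], 0.71), ([0.789, 0.104, 0.005], 0.53)]
nest [([0.458, 0.321, -0.001], 0.6)]
cap [([0.508, 0.108, 0.002], 0.74)]
tape [([0.729, 0.271, -0.004], 0.6)]
driver [([0.789, 0.107, 0.005], 0.6)]
[ 4.69706562e-05  9.88787567e-01  1.49328984e-01 -4.23319236e-06] 1.1
```

View pics/scene0.png

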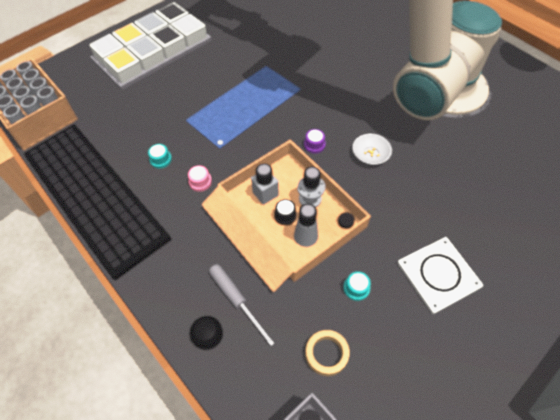

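View pics/top0.png

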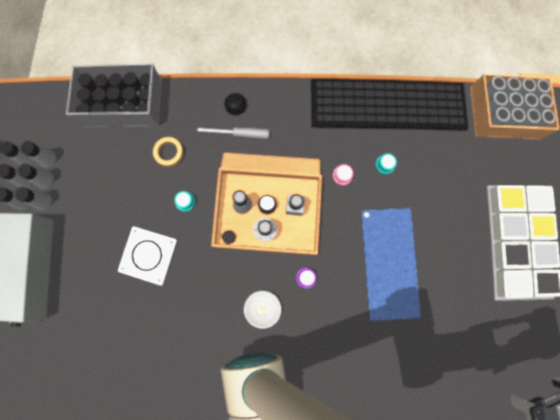

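Scene: the housings stand around the eyepiece at top-view px (267,203). The tapered one is on the left (240,200), the square one on the right (296,203) and the flanged one in front (265,229). The mat is at (390,263) and the nest at (147,255). Next I'll take two wrist views of the carton.

```bash
cat > b.py <<'E'
from h import *
r.move_to([0.45,0.01,0.33],down(0))
import pickle
out=[]
for i,x in enumerate((0.45,0.53)):
    if i: r.move_l([x,0.03,0.33],vel=.2)
    c=cal("wrist"); snap("wrist",f"w{i}.png"); print(c[2].round(3),c[3][:,2].round(2), telemetry.current_ee_pos())
    for t in("tapered","square","flanged","eyepiece"):
        print(t,[(np.round(d['at'],3).tolist(),round(d['score'],2)) for d in models.mark_of(t,"wrist")])
    out.append(c)
pickle.dump(out,open('wc.pkl','wb'))
E
python3 b.py; python3 -c "
import cv2,numpy as np
cv2.imwrite('pics/w01.png',cv2.resize(np.hstack([cv2.imread('pics/w0.png'),cv2.imread('pics/w1.png')]),(800,300)))"
```

```text
[0.521 0.01  0.484] [-0.25 -0.   -0.97] [0.45012925 0.00935181 0.32979969]
tapered [([0.597, 0.071, 0.005], 0.84)]
square [([0.591, -0.059, 0.002], 0.88)]
flanged [([0.526, 0.019, 0.003], 0.84), ([0.508, 0.111, 0.002], 0.46)]
eyepiece [([0.595, 0.009, 0.003], 0.72), ([0.402, -0.09, 0.001], 0.67), ([0.602, 0.226, -0.005], 0.62)]
[0.601 0.031 0.483] [-0.25 -0.   -0.97] [0.52891708 0.02985847 0.32981728]
tapered []
square [([0.59, -0.058, 0.004], 0.91), ([0.594, 0.01, 0.004], 0.63)]
flanged [([0.524, 0.015, 0.004], 0.73), ([0.57, 0.014, 0.003], 0.27)]
eyepiece [([0.703, -0.299, 0.001], 0.92), ([0.593, 0.011, 0.003], 0.85), ([0.676, -0.19, -0.003], 0.84), ([0.604, 0.226, -0.005], 0.63)]
```

View pics/w0.png

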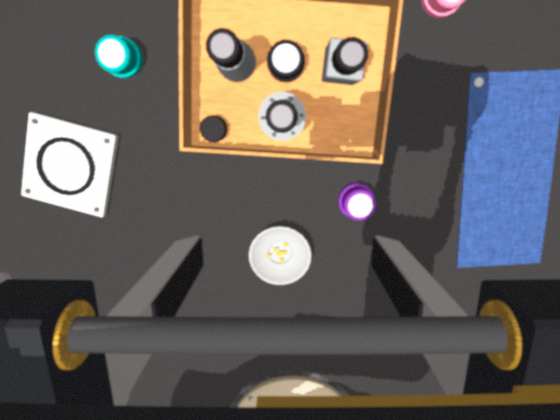

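View pics/w1.png

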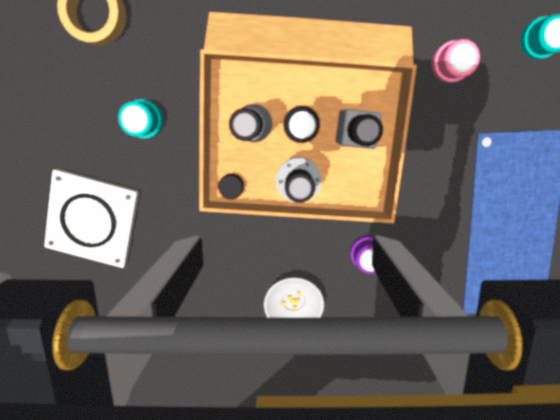

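Both wrist views show all the objects. In w1, tapered is at about (245,124), eyepiece (301,124), square (366,129), flanged (300,187) and the nest ring (88,220). In w0 the mat's near edge runs (471,71)-(458,267). Next step is triangulating these.

```bash
cat > c.py <<'E'
from h import *
import pickle
C=pickle.load(open('wc.pkl','rb')); I=[cv2.imread(f'pics/w{i}.png') for i in(0,1)]
G=[cv2.cvtColor(i,cv2.COLOR_BGR2GRAY) for i in I]
S={'tapered':[(222,44),(246,124),.104,.018],'square':[(351,54),(366,129),.094,.018],'flanged':[(281,117),(300,187),.099,.018],'eyepiece':[(286,59),(301,124),.038,.022],'ring':[(65,165),(88,220),.017,.034]}
for n,(a,b,z,rad) in S.items():
    us=[]
    for c,g,u in zip(C,G,(a,b)):
        # best circle model: max mean radial gradient over (x,y) shift at projected model radius
        P=at_z(c,u,z); gg=cv2.GaussianBlur(g,(0,0),1).astype(np.float32)
        t=np.linspace(0,2*np.pi,72,endpoint=False); best=(-1,)
        for dx in np.arange(-.012,.0121,.001):
            for dy in np.arange(-.012,.0121,.001):
                Q=P+[dx,dy,0]; f=lambda s:proj(c,Q+s*np.c_[np.cos(t),np.sin(t),0*t]).astype(np.float32)
                s=lambda q:cv2.remap(gg,q[:,:1],q[:,1:],cv2.INTER_LINEAR)[:,0]
                d=s(f(rad-.0018))-s(f(rad+.0018))
                sc=np.minimum(np.abs(d),25).mean() if n=='ring' else np.clip(d,-25,25).mean()
                if sc>best[0]: best=(sc,Q)
        us.append(proj(c,best[1])[0]); print(n,us[-1].round(1),best[1].round(4),round(float(best[0]),1),end=' ')
    print('TRI',tri(C[0],us[0],C[1],us[1]).round(4))
m=[(471,71),(458,267),(543,262)]
print('mat',[at_z(C[0],u,.003).round(3).tolist() for u in m])
print('carton',[at_z(C[1],u,.045).round(3).tolist() for u in [(200,211),(396,221),(411,66),(203,52)]])
E
python3 c.py
```

```text
tapered [215.5  52.4] [0.5875 0.083  0.104 ] 10.1 tapered [234.8 124. ] [0.5943 0.0862 0.104 ] 7.1 TRI [0.5938 0.0909 0.0672]
square [343.2  62. ] [ 0.5797 -0.0498  0.094 ] 10.4 square [376.1 140.1] [ 0.577 -0.069  0.094] 5.4 TRI [ 0.5765 -0.0501  0.1393]
flanged [275.5 128.3] [0.5108 0.0221 0.099 ] 6.7 flanged [293.8 193. ] [0.5176 0.0224 0.099 ] 12.8 TRI [0.5101 0.0225 0.0654]
eyepiece [285.2  50.2] [0.6013 0.0118 0.038 ] 4.8 eyepiece [299.3 133.7] [0.5812 0.0146 0.038 ] 5.8 TRI [0.5855 0.0146 0.1231]
ring [ 66.1 167.9] [0.4568 0.3133 0.017 ] 25.0 ring [ 88.3 222. ] [0.4575 0.3135 0.017 ] 25.0 TRI [0.4563 0.3159 0.013 ]
mat [[0.584, -0.234, 0.003], [0.304, -0.25, 0.003], [0.311, -0.382, 0.003]]
carton [[0.482, 0.145, 0.045], [0.468, -0.115, 0.045], [0.662, -0.118, 0.045], [0.677, 0.13, 0.045]]
```

```bash
python3 -c "
import cv2,numpy as np
a=cv2.imread('pics/w0.png')[10:150,190:390];b=cv2.imread('pics/w1.png')[90:230,210:410]
z=lambda i:cv2.resize(i,None,fx=4,fy=4,interpolation=cv2.INTER_CUBIC)
cv2.imwrite('pics/z0.png',z(a));cv2.imwrite('pics/z1.png',z(b))"
```

```text
(no output)
```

View pics/z0.png

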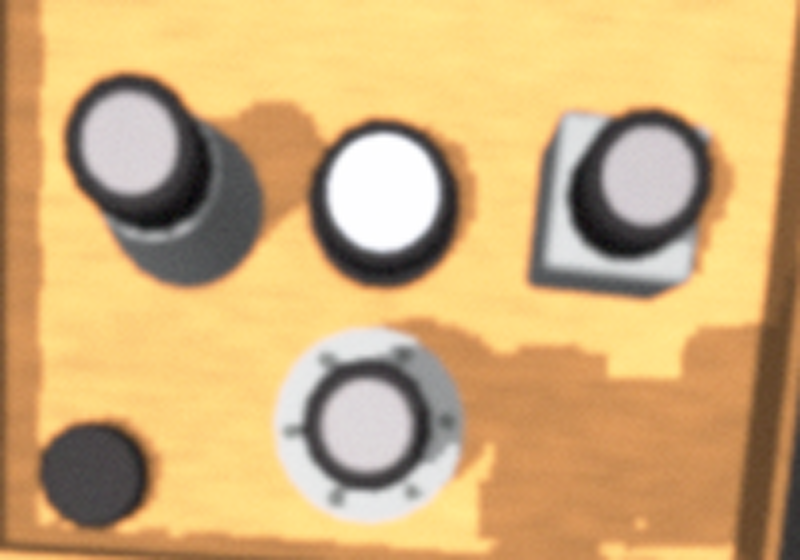

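View pics/z1.png

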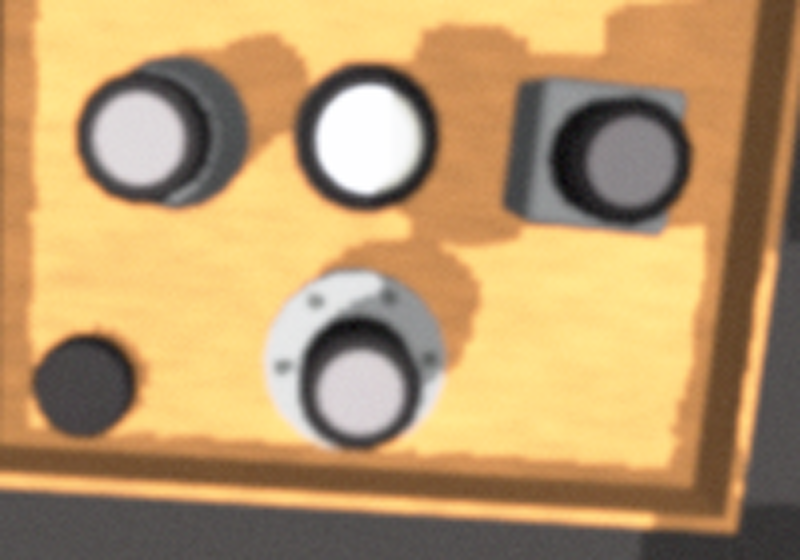

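The caps' light discs are clear in the zooms. In z0 (4x) they are at (129,142), (649,176), (366,424) and the eyepiece glass at (384,192). In z1 they are at (138,138), (630,160), (361,392) and (367,135).

```bash
cat > d.py <<'E'
from h import *
import pickle
C=pickle.load(open('wc.pkl','rb'))
for n,a,b,z in(('tapered',(129,142),(138,138),.104),('square',(649,176),(630,160),.094),('flanged',(366,424),(361,392),.099),('eyepiece',(384,192),(367,135),.038)):
    u=[np.array([190,10])+(np.array(a)-1.5)/4,np.array([210,90])+(np.array(b)-1.5)/4]
    print(n,'tri',tri(C[0],u[0],C[1],u[1]).round(4),[at_z(c,q,z).round(4).tolist() for c,q in zip(C,u)])
E
python3 d.py
```

```text
tapered tri [0.5942 0.076  0.1055] [[0.5945, 0.0762, 0.104], [0.5941, 0.0762, 0.104]]
square tri [ 0.5883 -0.0589  0.0922] [[0.588, -0.0587, 0.094], [0.5883, -0.0583, 0.094]]
flanged tri [0.5243 0.0158 0.1012] [[0.5243, 0.016, 0.099], [0.5239, 0.0156, 0.099]]
eyepiece tri [0.5939 0.0116 0.0311] [[0.5929, 0.0113, 0.038], [0.594, 0.0122, 0.038]]
```

```bash
cat >> h.py <<'E'
YAW=-0.045; ZS=0.235
CAPB={'square':.058,'flanged':.063,'tapered':.068,'eyepiece':.009}
SPOT={'square':(.5882,-.0586),'flanged':(.5242,.0158),'tapered':(.5943,.0762),'eyepiece':(.5935,.0118)}
MATC=np.array([.4475,-.308])
MAT={k:MATC+s*.085*np.array([1,.057]) for k,s in(('square',1),('flanged',0),('tapered',-1))}
H=lambda n:CAPB[n]+.003+.025   # TCP above the thing's underside
DIA=lambda n:.044 if n=='eyepiece' else .036
def line(x,y,z,v): r.move_l([x,y,z],down(YAW),vel=v)
def pick(n,xy,zb,wide=.064):
    p=telemetry.current_ee_pos(); z=zb+H(n)
    if p[2]<ZS-.005: line(p[0],p[1],ZS,.25)
    gripper_to(wide)
    line(*xy,ZS,.3); line(*xy,z+.03,.2); line(*xy,z,.08)
    gripper_to(DIA(n)-.008,18); o=telemetry.current_opening()
    line(*xy,z+.02,.06); line(*xy,ZS,.2)
    print('pick',n,'closed',round(o,4),'lifted',round(telemetry.current_opening(),4),'t',telemetry.current_t(),flush=True)
    assert abs(telemetry.current_opening()-DIA(n))<.004
def place(n,xy,zb,wide=.064):
    z=zb+H(n)
    line(*xy,ZS,.3); line(*xy,z+.03,.2); line(*xy,z+.006,.08)
    g=r.move_l([*xy,z-.004],down(YAW),vel=.02,guard=2.5)
    p=telemetry.current_ee_pos(); print('place',n,'contact',g,'dz',round(p[2]-z,4),'F',np.round(telemetry.current_wrist_force(),1))
    gripper_to(wide); line(p[0],p[1],p[2]+.04,.12); line(p[0],p[1],ZS,.25)
E
python3 - <<'E'
from h import *
pick('square',SPOT['square'],.004); place('square',MAT['square'],.003)
snap('wrist','p1.png'); snap('scene','p1s.png'); print(telemetry.current_t())
E
```

```text
pick square closed 0.0357 lifted 0.0356 t 8.7583
place square contact True dz 0.0001 F [-0.7 -1.2  4.1]
13.1167
```

View pics/p1s.png

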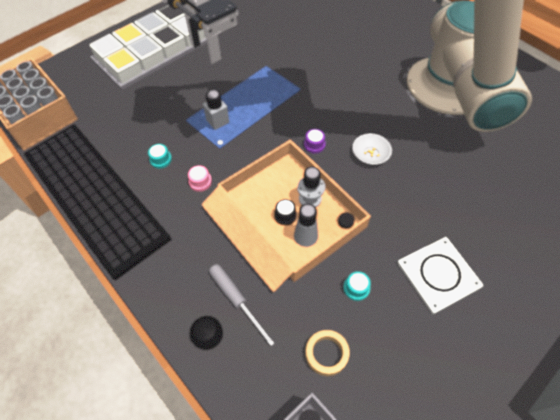

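The square housing stands upright on the mat at (215,108), and nothing else has moved. Next come the other two housings and the eyepiece.

```bash
python3 - <<'E'
from h import *
for n in('flanged','tapered'):
    pick(n,SPOT[n],.004); place(n,MAT[n],.003)
# re-look at the eyepiece and ring while passing
line(.52,.02,.33,.35); c=cal('wrist'); snap('wrist','p2.png')
print([(np.round(d['at'],3).tolist(),round(d['score'],2)) for d in models.mark_of('eyepiece','wrist')],[(np.round(d['at'],3).tolist()) for d in models.mark_of('nest','wrist')])
print(proj(c,[[.5935,.0118,.038],[.457,.314,.012]]).round(0),telemetry.current_t())
E
```

```text
pick flanged closed 0.0354 lifted 0.0352 t 17.5667
place flanged contact True dz 0.0 F [ 0.1 -0.1  3.6]
pick tapered closed 0.0351 lifted 0.0356 t 26.7583
place tapered contact True dz -0.0001 F [-0.3 -0.7  3.3]
[([0.601, 0.225, -0.004], 0.96), ([0.674, -0.186, -0.004], 0.96), ([0.411, -0.09, -0.002], 0.94), ([0.704, -0.301, -0.0], 0.86), ([0.594, 0.013, 0.003], 0.72)] [[0.457, 0.317, -0.002]]
[[290. 115.]
 [ 85. 224.]] 32.9917
```

View pics/p2.png

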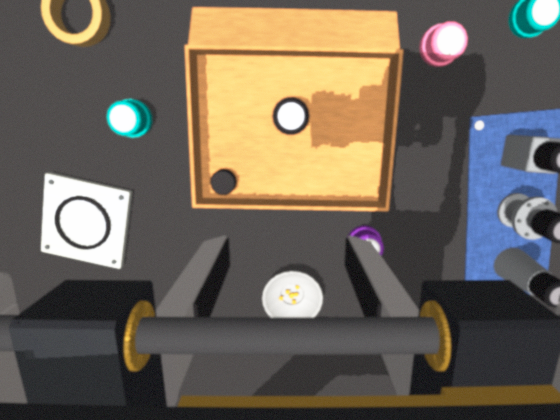

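The three housings stand on the mat, the eyepiece is at (291,116) as predicted, and the ring is at (83,222).

```bash
python3 - <<'E'
from h import *
pick('eyepiece',SPOT['eyepiece'],.004,.07); place('eyepiece',(.4575,.316),.012,.07)
line(.43,.2,.33,.35)
c=cal('wrist'); snap('wrist','p3.png'); print(proj(c,[[.4575,.316,.046],[.4575,.316,.017]]).round(1),telemetry.current_t())
E
```

```text
pick eyepiece closed 0.0436 lifted 0.0434 t 37.4083
place eyepiece contact True dz 0.0001 F [0.7 0.6 2.4]
[[194.8 157.8]
 [200.4 155.4]] 42.9
```

View pics/p3.png

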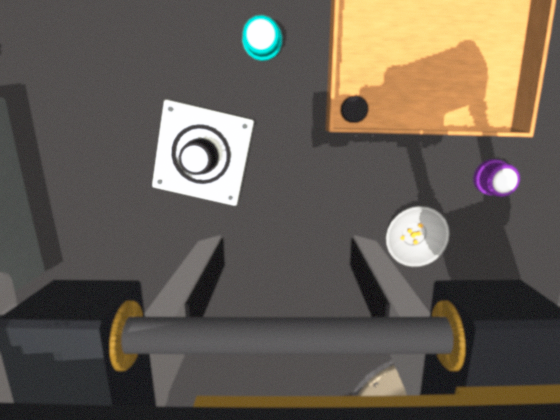

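The eyepiece is seated inside the ring at (195,156). Now I'll return the housings.

```bash
python3 - <<'E'
from h import *
for n in('tapered','flanged','square'):
    pick(n,MAT[n],.003); place(n,SPOT[n],.004)
line(.45,.01,.33,.35)
c=cal('wrist'); snap('wrist','p4.png'); print(proj(c,[[*SPOT['tapered'],.104],[*SPOT['square'],.094],[*SPOT['flanged'],.099]]).round(1),telemetry.current_t())
cv2.imwrite('pics/p4c.png',cv2.resize(np.hstack([cv2.imread('pics/w0.png')[0:170,170:400],cv2.imread('pics/p4.png')[0:170,170:400]]),(800,296)))
snap('scene','p4s.png')
E
```

```text
pick tapered closed 0.0354 lifted 0.0356 t 48.125
place tapered contact True dz -0.0 F [ 0.6 -1.   2.7]
pick flanged closed 0.0354 lifted 0.0354 t 57.725
place flanged contact True dz 0.0 F [0.  0.4 2.3]
pick square closed 0.0359 lifted 0.0353 t 66.7083
place square contact True dz 0.0001 F [-0.4  0.9  3.7]
[[215.9  48.2]
 [346.5  50.2]
 [278.5 116. ]] 71.6667
```

View pics/p4c.png

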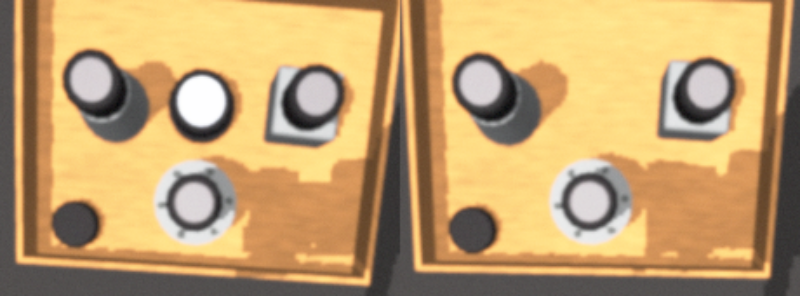

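View pics/p4s.png

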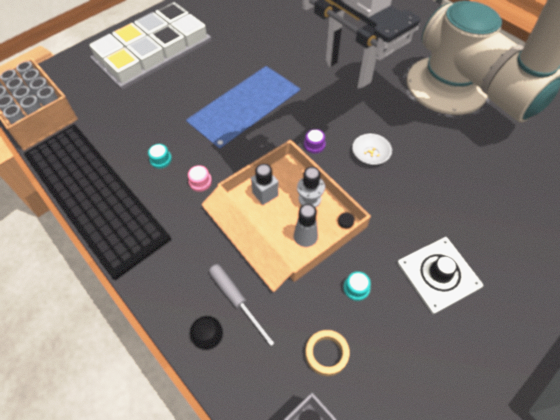

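```bash
python3 - <<'E'
import cv2,numpy as np
a,b=[cv2.cvtColor(cv2.imread(f'pics/{n}.png'),6).astype(np.float32) for n in('scene0','p4s')]
for n,(x,y) in dict(tap=(307,212),sq=(264,172),fl=(312,176),ref=(347,220)).items():
    s=np.s_[y-11:y+9,x-11:x+11]; t=cv2.matchTemplate(b[y-19:y+17,x-19:x+19],a[s],cv2.TM_CCOEFF_NORMED)
    u=cv2.resize(t,None,fx=8,fy=8,interpolation=cv2.INTER_CUBIC); p=cv2.minMaxLoc(u); print(n,(np.array(p[3])-3.5)/8-8+.0,round(p[1],3))
E
```

```text
tap [-0.1875  0.3125] 0.955
sq [-0.1875  0.4375] 0.946
fl [-0.4375  0.0625] 0.977
ref [-0.0625 -0.0625] 0.999
```

All the housings are back within about 1 mm of where they started, so I'm handing in.

```bash
python3 -c "
from h import *
print(r.sign_off())"
```

```text
the job is handed in; nothing more can be done
None
```

The job is handed in: the eyepiece is seated in the ring and all three housings are back upright on their original spots, within about 1 mm by the before/after pictures, in about 72 s, with the cap, tape roll and screwdriver untouched.

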